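# Finish the block layer on the shaker and hold the keeper arm at its stop

## Task

Two tube blocks already stand on the shaker deck; pick up the other two long ones by their lifting fins and set them on the two empty rubber pads, each lying the way its pad lies, so that the four make the interlocking pinwheel layer. Then, with the fingers on its upright post, swing the sprung keeper arm round towards the deck, all the way to its stop beside the layer, and finish while still holding it there (it springs back if let go, and a colleague will pin it). Leave the small square block and everything else on the bench where it is.

Things in the scene. Friction and masses are not known exactly. Their poses are not given: they have to be found in the camera images.
- shaker: bench shaker, fixed to the bench: white base carrying a square grey deck slab 210 x 210 mm whose top is 70 mm above the bench. Origin: centre of the base's underside, z up; its x and y run along the deck's sides. The deck bears four rubber pads in a pinwheel (neighbours 6 mm or more apart) and, at its +y side, the sprung keeper arm.
- pad_a (a point): centre of one of the four black rubber pads (100 x 62 mm, flush) on top of the shaker deck; axes as the shaker's. Long side along the shaker's x. Empty at the start.
- pad_b (a point): centre of one of the four black rubber pads (100 x 62 mm, flush) on top of the shaker deck; axes as the shaker's. Long side along the shaker's y. Empty at the start.
- pad_c (a point): centre of one of the four black rubber pads (100 x 62 mm, flush) on top of the shaker deck; axes as the shaker's. Long side along the shaker's x. Holds a block at the start.
- pad_d (a point): centre of one of the four black rubber pads (100 x 62 mm, flush) on top of the shaker deck; axes as the shaker's. Long side along the shaker's y. Holds a block at the start.
- block_1: an aluminium tube block: a 104 (its x) x 66 (its y) x 36 mm high body, two rows of dark wells on top, and standing up from the middle of its top an upright lifting fin 40 mm long (along x), 10 mm thick (along y), its top 72 mm above the block's underside. 0.3 to 0.6 kg. Origin: centre of the underside; z up. On the bench at the start; same as block_2, either may go on either empty pad, either way round.
- block_2: an aluminium tube block: a 104 (its x) x 66 (its y) x 36 mm high body, two rows of dark wells on top, and standing up from the middle of its top an upright lifting fin 40 mm long (along x), 10 mm thick (along y), its top 72 mm above the block's underside. 0.3 to 0.6 kg. Origin: centre of the underside; z up. On the bench at the start.
- block_3: an aluminium tube block: a 104 (its x) x 66 (its y) x 36 mm high body, two rows of dark wells on top, and standing up from the middle of its top an upright lifting fin 40 mm long (along x), 10 mm thick (along y), its top 72 mm above the block's underside. 0.3 to 0.6 kg. Origin: centre of the underside; z up. Already on its pad on the deck, loose; it stays.
- block_4: an aluminium tube block: a 104 (its x) x 66 (its y) x 36 mm high body, two rows of dark wells on top, and standing up from the middle of its top an upright lifting fin 40 mm long (along x), 10 mm thick (along y), its top 72 mm above the block's underside. 0.3 to 0.6 kg. Origin: centre of the underside; z up. Already on its pad on the deck, loose; it stays.
- pivot (a point): point on the vertical axis of the keeper arm's pivot (a dark round pivot body on a hanger plate at the deck's +y side), 78 mm above the bench; axes as the shaker's.
- keeper_arm: flat steel bar 122 mm long, 14 mm wide, its top 95 mm above the bench, that turns level about the pivot; near its end stands a round steel post 14 mm thick from the bar up to 150 mm above the bench. Origin: on the pivot axis, 79 mm above the bench; its x points along the bar from the pivot to the post, z up.
- post_top (a point): centre of the post's top end, 150 mm above the bench, 110 mm from the pivot axis.
- keeper_hinge (a joint): angle of the keeper arm, rad: 0 at rest (bar pointing outward, 125 deg from the shaker's +x towards +y), growing counter-clockwise seen from above to its hard stop at 0.96, where the bar points along the shaker's -x beside the deck. A spring always pulls it back to 0: 0.35 N m at rest, 0.69 N m at the stop (about 3 to 6 N at the post). It has no catch.
- square_block: bystander: a shorter block with the same fin but a square 66 x 66 mm body, among the blocks on the bench. Origin: centre of the underside.
- reagent_bottle: bystander: amber bottle 56 mm thick, 130 mm tall. Origin: centre of the underside.
- beaker: bystander: glass beaker 68 mm wide, 85 mm tall. Origin: centre of the underside.
- timer: bystander: white timer 50 x 65 x 18 mm. Origin: centre of the underside.
- tip_box: bystander: pipette tip box 85 x 120 x 72 mm. Origin: centre of the underside.
- marker: bystander: marker pen 125 mm long, 13 mm thick. Origin: on the underside, 45 mm from its blunt end.

How it is judged:
By the outcome, as a careful person would: the job done as asked, in the order asked, and still so for the second after the job is handed in, while the arm keeps its last pose, push and grip.
It also fails if it takes over 64 s, if anything falls off the work surface, if the arm or the gripper's body presses on something with over 40 N, if the wrist force passes 120 N, or if a joint passes its speed limit or range.

## Robot

A 6-joint arm with a two-finger parallel gripper is mounted at the origin on the work surface. World frame = base frame: x ahead of the robot, y to its left, z up, the work surface at z = 0. Lengths are in mm, angles in rad, forces in N, time in s.
With the tool pointing down it reaches from about 275 to 750 mm from the base axis. Payload 10.2 kg.
Tool frame: the origin (TCP) lies at the very end of the fingers, on their centre line; the grasp point (between the pads) lies 19 mm behind it; x points along the fingers, z is the direction in which the jaws open and shut, and the axes are right-handed (so a half turn about x gives the same grasp; the last joint's range is limited). The gripper opens to 85 mm and grips with 20 to 120 N. Pads are 22 mm wide; open, the fingers measure 114 mm over their backs; the gripper's body (76 mm by 85 mm) begins 54 mm behind the grasp point. The pads swing forward as they close: fully open they stand 13 mm farther back than shut.
Start: joints at [1.008, 0.313, 1.498, -0, 1.331, -0.223], TCP at [174.995, 494.983, 231.294] pointing down, gripper open.
Joint ranges: [-2.94, 2.94], [-0.97, 2.17], [0.19, 2.56], [-1.23, 4.37], [0.02, 3.11], [-2.88, 2.88]. Speed limits (rad/s): [2.39, 2.39, 3.01, 3.14, 3.14, 3.14].

## Interface

Orientations are given as a 3x3 rotation matrix whose columns are the frame's x, y, z axes.
In Python, from station import status, viewer, ctrl gives the robot as it stands. The module is installed in compiled form; this text tells all that it offers.
- The arm moves only by the shell command python3 -m inch 'ROWS' [OPENING] [FORCE]. ROWS is JSON, one flat list of numbers, 4 for each row, row after row: the shift along the tool's x, y, z in mm, then the turn about the tool's x in rad. In form: [tx, ty, tz, yaw, tx, ty, tz, yaw, ...]. A call has 1 to 20 rows; each row shifts and turns the commanded pose from where the row before left it, along the tool's axes as they then stand; what a row does not reach is not made up. A row lasts 1/12 s, in which the tool goes at most 41.7 mm and 7.16 degrees, less where a joint would pass 70% of its speed; a pose out of reach is approached as far as the arm can. A call is refused whole if a number of a shift passes 41.7 or a number of a turn 0.125, either way. A call with a gripper value outside its range is refused whole. OPENING is the opening, from -1 (shut) to 1 (fully open), so that 0 is half open, set as the call begins (- or left out, the last holds). The fingers move at their own pace and stop on an object; FORCE is the grip in N (left out, the last holds). Time passes only in rows, so rows that do not move let the fingers close. It gives the time, the measured TCP pose, the force and the opening at its end, in the units of the state.
- status.state(): the state, without advancing time (a new reading comes with each control period).
- viewer.capture(name): name is "side" or "top"; returns (picture, depth): 480x640x3 uint8, blue, green, red; 480x640 float32, mm along the optical axis (not along the pixel's ray), 0 where there is no reading.
- viewer.get_calibration(name): a dict with "camera_matrix" (3x3 intrinsics, pixels), "distortion" ([k1, k2, p1, p2, k3] as OpenCV has them; the pictures are not rectified), "position" and "orientation" of the camera in the world. Camera axes: x right, y up, looking along -z (the intrinsics and any distortion apply to the point x, -y, -z); pixel columns grow to the right and rows downward; lengths in mm; the calibration is good to about 2 mm. A picture is of the moment at which its call begins. get_calibration takes no time and is no camera call.
- ctrl.job_done(): hands the job in, once; it reports no verdict.
The state is a dict: "time": time; "qpos": joint angles; "joint_vel": joint speeds; "effort": joint torques, N m; "tool_pos": TCP position; "eef_rot": TCP orientation; "wrist_force": force on the tool from outside, world axes, zero at the start; "ft_torque": the same for the moment, N m; "gripper_width": finger opening in mm.
Only numpy, scipy, OpenCV 4.12 (cv2) and the standard library are available. Lean on these libraries where they do the work, as an engineer would, in place of code of your own. Each camera call takes 0.05 s, during which the arm holds its last target. There are 200 camera calls.

## Working session

There is one attempt and no reset: what is moved stays moved. The work goes in short steps, Python scripts to look and compute and a shell command to move; the robot and the scene stay as the last step left them, time stands still between calls to the robot, and variables do not carry over. Pictures are saved under pics/ and viewed, about 8 in all and at most 12, crops included, and the job is handed in when it is done.

```bash
mkdir -p pics
cat > h.py <<'E'
import numpy as np, cv2
from station import status, viewer, ctrl
def ray(name,uv):
    c=viewer.get_calibration(name);K=np.array(c["camera_matrix"],float);D=np.array(c["distortion"],float)
    p=cv2.undistortPoints(np.array(uv,float).reshape(-1,1,2),K,D).reshape(-1,2)
    d=np.c_[p[:,0],-p[:,1],-np.ones(len(p))]@np.array(c["orientation"]).reshape(3,3).T
    return np.array(c["position"],float),d
def plane(name,uv,z):
    o,d=ray(name,uv);return o+d*((z-o[2])/d[:,2])[:,None]
def cloud(name,depth):
    v,u=np.mgrid[0:480,0:640];o,d=ray(name,np.stack([u,v],-1).reshape(-1,2))
    return (o+d*depth.reshape(-1,1)).reshape(480,640,3)
E
python3 - <<'E'
from h import *
for n in("top","side"):
    im,d=viewer.capture(n);cv2.imwrite(f"pics/{n}0.png",im);np.save(f"{n}0.npy",d)
    c=viewer.get_calibration(n);print(n,c)
s=status.state();print(s)
E
```

```text
top {'camera_matrix': array([[565.16190194,   0.        , 314.6566435 ],
       [  0.        , 565.16190194, 240.44724246],
       [  0.        ,   0.        ,   1.        ]]), 'distortion': array([0.01447968, 0.        , 0.        , 0.        , 0.        ]), 'position': array([ 398.17399812,   29.12867398, 1608.58750851]), 'orientation': array([[-0.01330644,  0.99315526, -0.1160412 ],
       [-0.99989356, -0.01252172,  0.00748879],
       [ 0.0059845 ,  0.11612849,  0.99321617]])}
side {'camera_matrix': array([[498.0148145 ,   0.        , 320.99275364],
       [  0.        , 498.0148145 , 228.52223285],
       [  0.        ,   0.        ,   1.        ]]), 'distortion': array([-0.01708692,  0.        ,  0.        ,  0.        ,  0.        ]), 'position': array([ 394.22637947, -790.95232496,  873.43613369]), 'orientation': array([[ 0.98412349,  0.10246763, -0.14491842],
       [-0.17612073,  0.66484503, -0.72592188],
       [ 0.0219648 ,  0.73991991,  0.67233628]])}
{'time': 0.1, 'qpos': array([ 1.00758314e+00,  3.13380936e-01,  1.49831198e+00,  2.91918391e-05,
        1.33102184e+00, -2.23395045e-01]), 'joint_vel': array([ 0.00170535, -0.00148846, -0.00190671, -0.00023655, -0.00142051,
       -0.00075129]), 'effort': array([ 3.67447617e-03, -4.12897503e+01, -2.60140729e+01, -1.00975712e-04,
        3.02623332e-03, -3.13632256e-05]), 'tool_pos': array([174.87476591, 494.79049935, 230.81751317]), 'eef_rot': array([[-6.23072932e-04, -9.42812895e-01,  3.33321853e-01],
       [-9.33645592e-04,  3.33322321e-01,  9.42812473e-01],
       [-9.99999370e-01,  2.76236453e-04, -1.08793722e-03]]), 'wrist_force': array([ 0.09592708, -0.80881504,  0.32119661]), 'ft_torque': array([ 0.03456417, -0.01920857,  0.01334795]), 'gripper_width': 85.09256458981274}
```

View pics/top0.png

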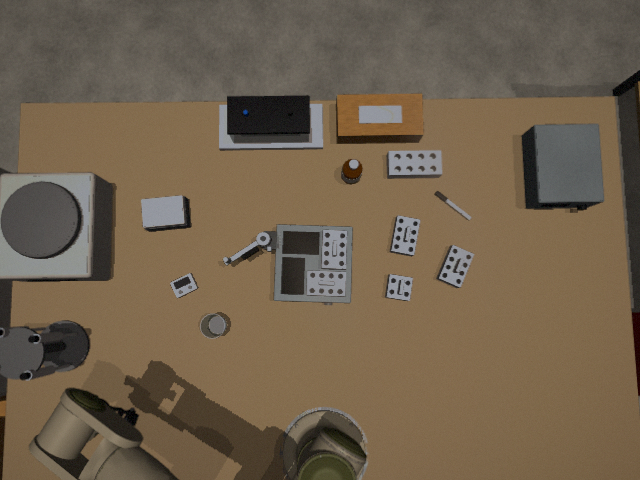

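View pics/side0.png

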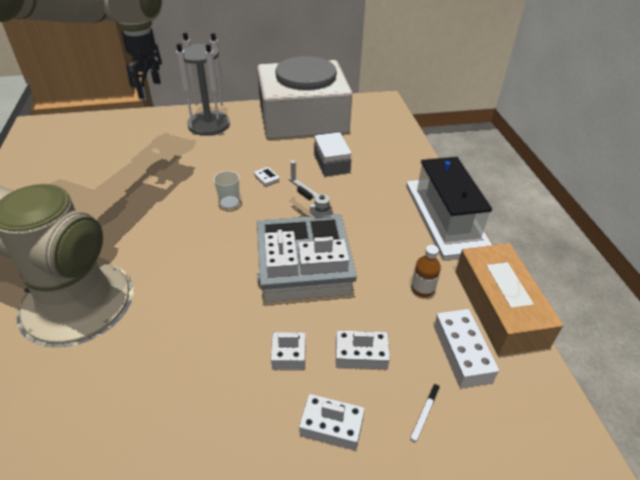

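The top view (image right = world −y, up = +x) shows the deck at about (314,264). The filled pads are at (334,249) and (327,284), the empty ones at (300,243), long along y, and (293,275), long along x. The pivot is at (264,240) and the post at (227,262). The long blocks are at (405,235) and (456,266), and the square one at (400,288). The side view agrees.

```bash
cat > meas.py <<'E'
from h import *
def rects(name,im,d):
    P=cloud(name,d);z=P[...,2]
    hsv=cv2.cvtColor(im,cv2.COLOR_BGR2HSV)
    return P,z,hsv
E
python3 - <<'E'
from h import *
im=cv2.imread("pics/top0.png");d=np.load("top0.npy");P=cloud("top",d);z=P[...,2]
hsv=cv2.cvtColor(im,cv2.COLOR_BGR2HSV)
print("bench z",np.median(z[330:380,400:500]),z[330:380,400:500].std(), "deck frame", z[265,350],z[225:303:10,278],"pads",z[243,300],z[275,293])
m=((z>25)&(z<50)).astype(np.uint8);m[:, :380]=0;m[:215]=0;m[320:]=0;m[:,490:]=0
n,l,st,c=cv2.connectedComponentsWithStats(m)
for i in range(1,n):
    if st[i,4]>100:
        # robust body rect: metric points of blob (z 25..80 dilated)
        mm=(cv2.dilate((l==i).astype(np.uint8),np.ones((3,3)))>0)&(z>18)&(z<50)|((l==i))
        x=P[l==i];r=cv2.minAreaRect(x[:,:2].astype(np.float32));print("body",st[i,4],np.median(x[:,2]),r)
m=((z>60)&(z<80)).astype(np.uint8);m[:, :380]=0;m[:215]=0;m[320:]=0;m[:,490:]=0
n,l,st,c=cv2.connectedComponentsWithStats(m)
for i in range(1,n):
    x=P[l==i];print("fin",st[i,4],np.median(x[:,2]),x.mean(0),cv2.minAreaRect(x[:,:2].astype(np.float32)))
m=((z>60)&(z<80)).astype(np.uint8);m[:, :270]=0;m[:,360:]=0;m[:215]=0;m[320:]=0
x=P[m>0];print("deck",cv2.minAreaRect(x[:,:2].astype(np.float32)))
cr=im[210:320,215:485];cv2.imwrite("pics/crop0.png",cv2.resize(cr,None,fx=2.96,fy=2.96,interpolation=cv2.INTER_CUBIC))
sd=cv2.imread("pics/side0.png")[150:450,230:450];cv2.imwrite("pics/crop1.png",cv2.resize(sd,None,fx=2,fy=2,interpolation=cv2.INTER_CUBIC))
E
```

```text
bench z -0.8427393139479591 101.65010985948173 deck frame 71.80428451705825 [67.3969606  72.42668315 68.64288363 73.12975495 70.62174844 68.22526039
 69.95880758 74.04685049] pads 72.63010600921598 74.325126182227
body 810 35.17763883649843 ((595.0015869140625, -237.33526611328125), (66.77367401123047, 105.84406280517578), 77.94267272949219)
body 820 35.240073463482645 ((506.1192626953125, -374.876220703125), (67.96280670166016, 105.12017059326172), 64.79200744628906)
body 505 34.960846118842255 ((449.0429382324219, -215.5917510986328), (67.15668487548828, 66.26669311523438), 80.19437408447266)
fin 57 71.01813374675044 [ 594.18702509 -236.62177942   70.95114401] ((594.621826171875, -237.23080444335938), (10.657147407531738, 39.151615142822266), 78.56010437011719)
fin 61 70.62584435649933 [ 505.5802124  -374.56028958   70.72886641] ((506.2880859375, -375.2196044921875), (11.272348403930664, 39.66602325439453), 63.577552795410156)
fin 58 69.93542858840749 [ 448.96587903 -215.22869533   69.70247773] ((447.89190673828125, -215.57786560058594), (10.391229629516602, 38.1508674621582), 84.77144622802734)
deck ((516.8255615234375, 30.826194763183594), (226.3096160888672, 210.04440307617188), 87.47930145263672)
```

View pics/crop0.png

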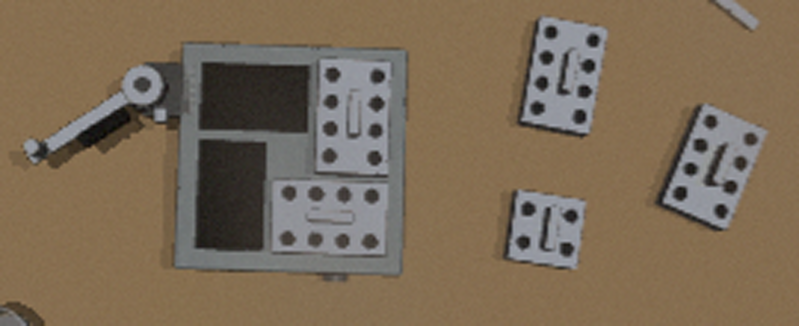

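The crop shows the layout clearly: the empty pads are dark rectangles, and the fins and well rows are distinct. Next I'll measure the pads, deck blocks, pivot and post.

```bash
cat > deck.py <<'E'
from h import *
def largest(m,k):
    n,l,st,c=cv2.connectedComponentsWithStats(m.astype(np.uint8));o=np.argsort(-st[1:,4])[:k]+1
    return [l==i for i in o]
def metric(mask,z):
    # upsampled-contour corner rect on plane z
    c=max(cv2.findContours(mask.astype(np.uint8),cv2.RETR_EXTERNAL,cv2.CHAIN_APPROX_NONE)[0],key=cv2.contourArea).reshape(-1,2)
    return plane("top",c/4.+ (1/8-.5),z)[:,:2].astype(np.float32)
def up(im): return cv2.resize(im,None,fx=4,fy=4,interpolation=cv2.INTER_CUBIC)
def moments(mask,z):
    v,u=np.nonzero(mask);p=plane("top",np.c_[u/4.-.375,v/4.-.375],z)[:,:2];c=p.mean(0);w,V=np.linalg.eigh(np.cov((p-c).T))
    return c,np.degrees(np.arctan2(V[1,1],V[0,1]))%180,np.sqrt(12*w)[::-1]
E
python3 - <<'E'
from deck import *
im=cv2.imread("pics/top0.png");d=np.load("top0.npy");P=cloud("top",d);z=P[...,2]
g=up(cv2.cvtColor(im,cv2.COLOR_BGR2GRAY)).astype(int)
box=np.zeros_like(g,bool);box[228*4:300*4,278*4:322*4]=1
print("levels pad/deck/block",g[243*4,300*4],g[300*4,300*4],g[258*4,322*4],g[232*4,328*4],np.percentile(g[box],[5,50,95]))
m=(g<75)&box;m=cv2.morphologyEx(m.astype(np.uint8),cv2.MORPH_OPEN,np.ones((9,9)))
for q in largest(m,2):
    q=cv2.morphologyEx(q.astype(np.uint8),cv2.MORPH_CLOSE,np.ones((9,9)));print("pad",moments(q,70),cv2.minAreaRect(metric(q,70)))
m=(z>97)&(z<113);m[:225]=0;m[300:]=0;m[:,:312]=0;m[:,355:]=0
for q in largest(m,2):
    x=P[q];print("body on deck",q.sum(),np.median(x[:,2]),cv2.minAreaRect(x[:,:2].astype(np.float32)))
m=(z>125)&(z<150);m[:225]=0;m[300:]=0;m[:,:312]=0;m[:,355:]=0
for q in largest(m,2): x=P[q];print("fin on deck",q.sum(),np.median(x[:,2]),x.mean(0),cv2.minAreaRect(x[:,:2].astype(np.float32)))
m=(z>60)&(z<80);m[:222]=0;m[306:]=0;m[:,:274]=0;m[:,356:]=0
e=cv2.minAreaRect(P[m][:,:2].astype(np.float32));print("deck",e)
m=(z>60);m[:225]=0;m[275:]=0;m[:,:215]=0;m[:,272:]=0
for q in largest(m,2):
    x=P[q];print("keeper",q.sum(),x.mean(0))
    for lo,hi in((75,90),(90,105),(105,130),(130,160)):
        y=x[(x[:,2]>lo)&(x[:,2]<hi)]
        if len(y):print(lo,hi,len(y),y.mean(0),y.min(0),y.max(0))
E
```

```text
levels pad/deck/block 43 130 119 151 [ 35.  55. 146.]
pad (array([482.64307816,  79.16005525]), np.float64(177.73911780998893), array([100.58468375,  61.75750693])) ((482.7641296386719, 79.256103515625), (62.74611282348633, 101.64857482910156), 87.4229507446289)
pad (array([572.95867056,  56.30747285]), np.float64(87.86856565926787), array([100.29857869,  62.20976507])) ((573.0430908203125, 56.485504150390625), (101.1268310546875, 62.85680389404297), 87.32535552978516)
body on deck 863 105.16228206728397 ((550.6083984375, -33.23420715332031), (66.0513916015625, 104.75315856933594), 86.83040618896484)
body on deck 766 105.06410398006756 ((458.612060546875, -17.524578094482422), (88.19682312011719, 66.37301635742188), 88.92537689208984)
fin on deck 60 141.60755221001443 [549.87832187 -33.4732908  141.49255726] ((550.311767578125, -33.490718841552734), (8.405094146728516, 40.266414642333984), 89.06822967529297)
fin on deck 59 141.34977823474765 [459.47269855  -9.8369689  140.89130286] ((459.61871337890625, -9.879732131958008), (36.32184600830078, 8.170134544372559), 89.44136047363281)
deck ((516.5778198242188, 25.198944091796875), (215.04421997070312, 210.04440307617188), 87.47930145263672)
keeper 570 [558.36247745 184.39568561  99.86053203]
75 90 71 [559.69299985 173.55931999  84.52961579] [522.8444635  138.67786818  75.34972491] [604.91780362 243.77099417  89.97126716]
90 105 398 [558.6210161  187.66384325  95.80893436] [511.99774038 138.32811304  90.02914916] [600.25492313 261.77756243 104.94312161]
105 130 14 [544.01093013 211.24557297 113.41446949] [516.27586168 155.77181372 105.02197238] [587.20385315 249.29123452 127.07436639]
130 160 27 [522.43242334 249.88158479 146.63139354] [516.71141373 244.1566357  130.74458919] [528.67087944 256.59423261 154.63809409]
keeper 1 [ 398.17399812   29.12867398 1608.58750851]
```

```bash
cat > go.py <<'E'
import sys
from h import *
def go(x,y,z,th):
    s=status.state();R=np.array(s["eef_rot"]);p=np.array(s["tool_pos"]);t=np.degrees(np.arctan2(R[1,2],R[0,2]))
    dy=-(th-t+180)%360-180 if False else -((th-t+180)%360-180)
    a=np.radians(th);d=np.array([x,y,z])-p
    print(f"t={s['time']:.2f} now {p.round(1)} th {t:.1f} tilt {R[:,0].round(3)} | yaw total {np.radians(dy):.3f} then tx {-d[2]:.1f} ty {-np.sin(a)*d[0]+np.cos(a)*d[1]:.1f} tz {np.cos(a)*d[0]+np.sin(a)*d[1]:.1f} | w {s['gripper_width']:.1f} F {np.round(s['wrist_force'],1)} q {np.round(s['qpos'],2)}")
if __name__=="__main__": go(*map(float,sys.argv[1:5]))
E
python3 go.py 594.6 -237.1 150 78.0
```

```text
t=0.10 now [174.9 494.8 230.8] th 70.5 tilt [-0.001 -0.001 -1.   ] | yaw total -0.130 then tx 80.8 ty -562.7 tz -628.6 | w 85.1 F [ 0.1 -0.8  0.3] q [ 1.01  0.31  1.5   0.    1.33 -0.22]
```

```bash
python3 -m inch '[0,0,0,-0.065, 0,-10,-11,-0.065, 0,-27,-30,0, 0,-27,-30,0, 0,-27,-30,0, 0,-27,-30,0, 0,-27,-30,0, 0,-27,-30,0, 0,-27,-30,0, 0,-27,-30,0, 0,-27,-30,0, 0,-27,-30,0, 0,-27,-30,0, 0,-27,-30,0, 0,-27,-30,0, 0,-27,-30,0, 0,-27,-30,0, 0,-27,-30,0, 0,-27,-30,0, 0,-27,-30,0]' 1 60; python3 go.py 594.6 -237.1 150 78.0
```

```text
time: 1.77
tool_pos: [545.0, -149.6, 230.9]
eef_rot: [[-0.001, -0.978, 0.209], [0.0, 0.209, 0.978], [-1.0, 0.001, 0.0]]
wrist_force: [0.9, 1.2, 0.4]
gripper_width: 85.6
t=1.77 now [ 545.  -149.6  230.9] th 78.0 tilt [-0.001  0.    -1.   ] | yaw total -0.001 then tx 80.9 ty -66.7 tz -75.3 | w 85.6 F [0.9 1.2 0.4] q [-0.48  0.4   1.37  0.    1.37 -1.84]
```

```bash
python3 -m inch '[0,-26,-30,0, 0,-26,-30,0, 10,-14,-15,0, 30,0,0,0, 30,0,0,0, 10,0,0,0, 0,0,0,0, 0,0,0,0]'; python3 go.py 594.6 -237.1 43 78.0
python3 - <<'E'
from h import *
im,d=viewer.capture("side");cv2.imwrite("pics/s1.png",cv2.resize(im[240:460,220:460],None,fx=2.4,fy=2.4,interpolation=cv2.INTER_CUBIC))
E
```

```text
time: 2.43
tool_pos: [593.7, -234.8, 152.3]
eef_rot: [[0.0, -0.978, 0.208], [-0.0, 0.208, 0.978], [-1.0, -0.001, -0.0]]
wrist_force: [0.4, 0.3, -0.8]
gripper_width: 85.6
t=2.43 now [ 593.7 -234.8  152.3] th 78.0 tilt [ 0. -0. -1.] | yaw total -0.000 then tx 109.3 ty -1.4 tz -2.1 | w 85.6 F [ 0.4  0.3 -0.8] q [-0.56  0.63  1.23 -0.    1.28 -1.92]
```

View pics/s1.png

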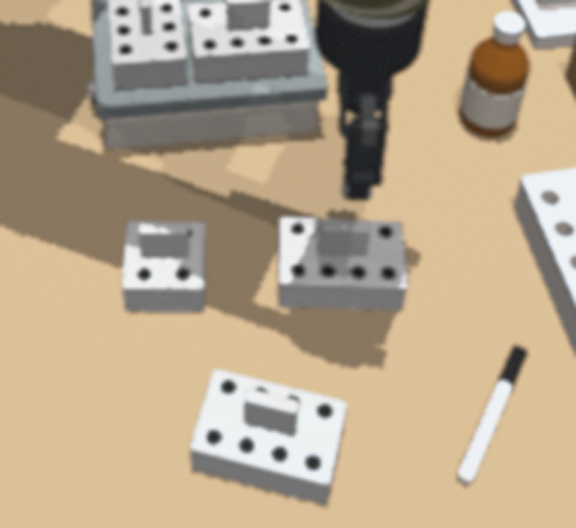

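The view shows the gripper hovering over block 1's fin (crop pixel about (345,235)), centred along the fin and with the jaws straddling it. I'll descend and grip.

```bash
python3 -m inch '[30,-1.4,-2,0, 30,0,0,0, 30,0,0,0, 15,0,0,0, 4,0,0,0, 0,0,0,0, 0,0,0,0, 0,0,0,0]' 1 60; python3 -m inch '[0,0,0,0, 0,0,0,0, 0,0,0,0, 0,0,0,0, 0,0,0,0, 0,0,0,0, 0,0,0,0, 0,0,0,0]' -1 60;python3 go.py 482.7 79.2 240 87.8
```

```text
time: 3.15
tool_pos: [595.4, -237.6, 44.7]
eef_rot: [[0.003, -0.978, 0.208], [-0.002, 0.208, 0.978], [-1.0, -0.004, -0.001]]
wrist_force: [0.5, 0.6, -0.2]
gripper_width: 85.7
time: 3.82
tool_pos: [594.4, -237.2, 42.2]
eef_rot: [[-0.0, -0.978, 0.208], [-0.0, 0.208, 0.978], [-1.0, 0.0, -0.0]]
wrist_force: [-0.1, -2.0, -1.4]
gripper_width: 9.2
t=3.82 now [ 594.4 -237.2   42.2] th 78.0 tilt [-0. -0. -1.] | yaw total -0.172 then tx -197.8 ty 123.7 tz 311.9 | w 9.2 F [-0.1 -2.  -1.4] q [-0.56  0.75  1.32 -0.    1.07 -1.92]
```

```bash
python3 -m inch '[-20,0,0,0, -40,0,0,0, -40,0,0,0, -40,0,0,0, -40,0,0,0, -18,0,0,0, 0,0,0,-0.086, 0,0,0,-0.086, 0,7,17,0, 0,14,35,0, 0,14,35,0, 0,14,35,0, 0,14,35,0, 0,14,35,0, 0,14,35,0, 0,14,35,0, 0,10,24,0, 0,6,16,0, 0,1,10,0,0,0,0,0]';python3 go.py 482.7 79.2 240 87.8
python3 - <<'E'
from h import *
im,d=viewer.capture("side");cv2.imwrite("pics/s2.png",cv2.resize(im[100:340,200:440],None,fx=2.4,fy=2.4,interpolation=cv2.INTER_CUBIC))
im,d=viewer.capture("top");cv2.imwrite("pics/top2.png",im);np.save("top2.npy",d)
E
```

```text
time: 5.48
tool_pos: [483.9, 80.8, 240.1]
eef_rot: [[-0.001, -0.999, 0.036], [0.0, 0.036, 0.999], [-1.0, 0.001, 0.0]]
wrist_force: [0.3, -0.8, -3.9]
gripper_width: 9.3
t=5.48 now [483.9  80.8 240.1] th 87.9 tilt [-0.001  0.    -1.   ] | yaw total 0.003 then tx 0.1 ty 1.2 tz -1.6 | w 9.3 F [ 0.3 -0.8 -3.9] q [-0.07  0.23  1.58  0.    1.33 -1.61]
```

View pics/s2.png

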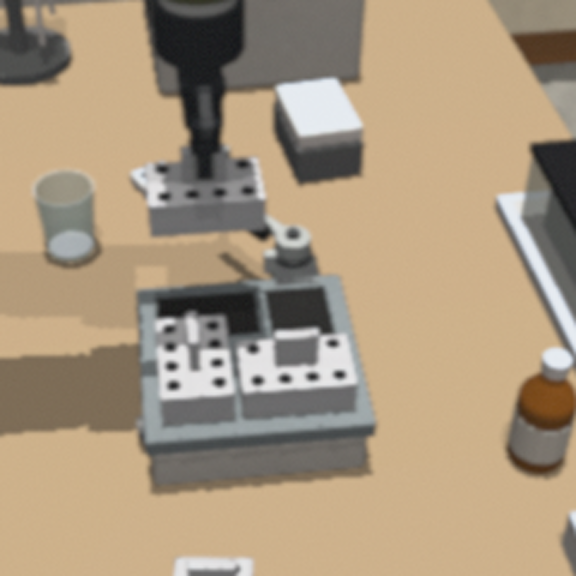

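The block hangs level in the grip above the empty pad_a (crop pixel about (205,195)). I'll check its offset in the grip.

```bash
cat > held.py <<'E'
from h import *
s=status.state();tp=np.array(s["tool_pos"]);R=np.array(s["eef_rot"])
lo=-0
for n in("side","top"):
    im,d=viewer.capture(n);P=cloud(n,d);Q=(P-tp)@R  # tool coords: x down
    m=(d>0)&(Q[...,0]>0)&(Q[...,0]<14)&(abs(Q[...,1])<75)&(abs(Q[...,2])<55)
    q=Q[m];print(n,len(q),np.percentile(q,[1,50,99],axis=0).round(1).tolist(), cv2.minAreaRect(q[:,1:].astype(np.float32)))
    b=(d>0)&(Q[...,0]>2)&(Q[...,0]<44)&(abs(Q[...,1])<75)&(abs(Q[...,2])<55);q=Q[b];print(" all",np.percentile(q,[.5,99.5],axis=0).round(1).tolist())
E
python3 held.py
```

```text
side 839 [[2.1, -50.4, -35.0], [5.5, 1.9, -13.6], [13.4, 49.5, 30.5]] ((-0.7065086364746094, -2.039684295654297), (102.20603942871094, 69.14118957519531), 0.3695273995399475)
 all [[2.3, -51.3, -36.1], [40.3, 50.0, 30.9]]
top 215 [[1.4, 31.9, -31.9], [6.7, 41.7, 2.0], [13.3, 51.3, 31.4]] ((40.99858474731445, -0.2476329803466797), (63.359031677246094, 19.624038696289062), 88.71141815185547)
 all [[2.2, 31.8, -32.0], [13.5, 51.3, 31.5]]
```

```bash
python3 go.py 482.3 79.2 114 87.8
```

```text
t=5.68 now [484.6  78.4 240. ] th 87.8 tilt [-0.001 -0.    -1.   ] | yaw total -0.001 then tx 126.0 ty 2.4 tz 0.7 | w 9.1 F [-0.3 -0.5 -4. ] q [-0.08  0.23  1.58 -0.    1.33 -1.61]
```

```bash
python3 -m inch '[10,2.4,0.7,0, 30,0,0,0, 35,0,0,0, 25,0,0,0, 12,0,0,0, 6,0,0,0, 3,0,0,0, 2,0,0,0, 0,0,0,0, 0,0,0,0, 0,0,0,0]';python3 go.py 482.3 79.2 112.2 87.8
```

```text
time: 6.6
tool_pos: [482.3, 80.1, 118.0]
eef_rot: [[0.001, -0.999, 0.038], [-0.0, 0.038, 0.999], [-1.0, -0.001, -0.0]]
wrist_force: [0.6, -0.1, -3.6]
gripper_width: 8.8
t=6.60 now [482.3  80.1 118. ] th 87.8 tilt [ 0.001 -0.    -1.   ] | yaw total 0.001 then tx 5.8 ty -0.0 tz -0.9 | w 8.8 F [ 0.6 -0.1 -3.6] q [-0.08  0.36  1.75 -0.    1.03 -1.61]
```

```bash
python3 -m inch '[2,0,-0.8,0, 1.5,0,0,0, 1,0,0,0, 0.5,0,0,0, 0.3,0,0,0, 0.3,0,0,0, 0,0,0,0, 0,0,0,0, 0,0,0,0]';python3 go.py 482.3 79.2 112.2 87.8; python3 held.py
```

```text
time: 7.35
tool_pos: [481.9, 79.2, 112.2]
eef_rot: [[0.0, -0.999, 0.038], [-0.0, 0.038, 0.999], [-1.0, -0.0, -0.0]]
wrist_force: [-3.8, -1.4, 5.9]
gripper_width: 9.4
t=7.35 now [481.9  79.2 112.2] th 87.8 tilt [ 0. -0. -1.] | yaw total 0.001 then tx -0.0 ty -0.4 tz -0.0 | w 9.4 F [-3.8 -1.4  5.9] q [-0.08  0.37  1.76 -0.    1.01 -1.61]
side 839 [[1.3, -50.3, -54.2], [5.4, 2.4, -15.8], [12.1, 49.3, 30.5]] ((-0.4628715515136719, -10.386909484863281), (89.0506362915039, 102.51864624023438), 88.12838745117188)
 all [[2.2, -74.3, -54.4], [43.7, 65.6, 46.7]]
top 97 [[1.0, 34.4, -30.5], [6.2, 39.8, 1.3], [12.4, 46.9, 33.4]] ((40.0035400390625, 1.2826957702636719), (11.185307502746582, 64.18827819824219), 3.2577099800109863)
 all [[2.4, -74.8, -40.5], [43.8, 46.9, 50.3]]
```

```bash
python3 -m inch '[0,0,0,0, 0,0,0,0, 0,0,0,0, 0,0,0,0, -5,0,0,0, -25,0,0,0, -35,0,0,0, -35,0,0,0, -20,0,0,0]' -0.3 60;python3 go.py 505.9 -375 232 64.8
```

```text
time: 8.2
tool_pos: [482.6, 79.4, 235.7]
eef_rot: [[0.005, -0.999, 0.038], [-0.0, 0.038, 0.999], [-1.0, -0.005, -0.0]]
wrist_force: [-0.4, 0.5, 0.6]
gripper_width: 29.5
t=8.20 now [482.6  79.4 235.7] th 87.8 tilt [ 0.005 -0.    -1.   ] | yaw total 0.402 then tx 3.7 ty -214.5 tz -401.2 | w 29.5 F [-0.4  0.5  0.6] q [-0.08  0.23  1.6   0.    1.31 -1.61]
```

```bash
python3 -m inch '[0,0,0,0.1, 0,0,0,0.1, 0,0,0,0.1, 0,0,0,0.1, 0,-10,-18,0, 0,-18,-34,0, 0,-18,-34,0, 0,-18,-34,0, 0,-18,-34,0, 0,-18,-34,0, 0,-18,-34,0, 0,-18,-34,0, 0,-18,-34,0, 0,-18,-34,0, 0,-18,-34,0, 0,-15,-28,0, 0,-9,-15,0, 0,0,0,0]' 1 60;python3 go.py 505.9 -375 43 64.8
cat > blk.py <<'E'
from h import *
im,d=viewer.capture("top");P=cloud("top",d);z=P[...,2]
for lo,hi,nm in((97,113,"body"),(130,150,"fin")):
    m=((z>lo)&(z<hi));m[:222]=0;m[310:]=0;m[:,:272]=0;m[:,358:]=0
    n,l,st,c=cv2.connectedComponentsWithStats(m.astype(np.uint8))
    for i in range(1,n):
        if st[i,4]>30: x=P[l==i];r=cv2.minAreaRect(x[:,:2].astype(np.float32));print(nm,st[i,4],np.median(x[:,2]).round(1),x.mean(0).round(1)[:2],np.round(r[0],1),np.round(r[1],1),round(r[2],1))
cv2.imwrite("pics/blk.png",cv2.resize(im[210:320,200:370],None,fx=4,fy=4,interpolation=cv2.INTER_CUBIC))
E
python3 blk.py
```

```text
time: 9.7
tool_pos: [505.0, -377.9, 231.0]
eef_rot: [[-0.0, -0.904, 0.427], [-0.0, 0.427, 0.904], [-1.0, 0.0, -0.0]]
wrist_force: [-0.6, -0.1, -0.6]
gripper_width: 85.3
t=9.70 now [ 505.  -377.9  231. ] th 64.7 tilt [-0. -0. -1.] | yaw total -0.001 then tx 188.0 ty 0.4 tz 3.0 | w 85.3 F [-0.6 -0.1 -0.6] q [-0.83  0.55  1.14 -0.    1.45 -1.96]
body 869 105.5 [550.2 -32.9] [550.7 -33. ] [ 66.3 104.1] 87.5
body 885 105.3 [482.2  79.6] [482.5  80.6] [ 66.5 101.7] 89.2
body 887 105.3 [459.5 -10.6] [459.7 -10.3] [104.1  66.2] 87.0
fin 61 141.4 [550.1 -33.4] [550.3 -33.6] [ 8.3 40. ] 88.9
fin 62 140.5 [482.1  79.4] [481.8  79.3] [ 8.3 38.7] 89.2
fin 60 140.9 [459.5  -9.9] [459.5 -10. ] [36.5  8.1] 89.4
```

The top depth reading puts the first block at (482.2, 79.5), within 1 mm of pad_a. Now block 2.

```bash
python3 -m inch '[20,0.4,3,0, 38,0,0,0, 38,0,0,0, 38,0,0,0, 30,0,0,0, 16,0,0,0, 8,0,0,0, 0,0,0,0, 0,0,0,0, 0,0,0,0, 0,0,0,0]' 1 60; python3 -m inch '[0,0,0,0, 0,0,0,0, 0,0,0,0, 0,0,0,0, 0,0,0,0, 0,0,0,0, 0,0,0,0, 0,0,0,0]' -1 60;python3 go.py 573.0 56.35 240 -2.2
```

```text
time: 10.67
tool_pos: [507.2, -372.0, 45.4]
eef_rot: [[0.002, -0.906, 0.424], [-0.002, 0.424, 0.906], [-1.0, -0.003, -0.001]]
wrist_force: [-0.3, 0.4, -0.0]
gripper_width: 85.4
time: 11.33
tool_pos: [506.6, -371.9, 43.9]
eef_rot: [[0.0, -0.906, 0.424], [-0.0, 0.424, 0.906], [-1.0, -0.0, -0.0]]
wrist_force: [-1.0, -1.8, 2.0]
gripper_width: 9.0
t=11.33 now [ 506.6 -371.9   43.9] th 64.9 tilt [ 0. -0. -1.] | yaw total 1.171 then tx -196.1 ty 430.5 tz 49.9 | w 9.0 F [-1.  -1.8  2. ] q [-0.82  0.73  1.36 -0.    1.05 -1.95]
```

```bash
python3 -m inch '[-20,0,0,0, -40,0,0,0, -40,0,0,0, -40,0,0,0, -40,0,0,0, -16,0,0,0, 0,0,0,0.117, 0,0,0,0.117, 0,0,0,0.117, 0,0,0,0.117, 0,0,0,0.117, 0,0,0,0.117, 0,0,0,0.117, 0,0,0,0.117, 0,0,0,0.117, 0,0,0,0.118, 0,0,0,0]';python3 go.py 573.0 56.35 240 -2.2
```

```text
time: 12.75
tool_pos: [506.4, -371.2, 238.5]
eef_rot: [[-0.002, 0.042, 0.999], [0.002, 0.999, -0.042], [-1.0, 0.002, -0.002]]
wrist_force: [-0.3, 0.5, -4.5]
gripper_width: 9.0
t=12.75 now [ 506.4 -371.2  238.5] th -2.4 tilt [-0.002  0.002 -1.   ] | yaw total -0.004 then tx -1.5 ty 429.8 tz 50.2 | w 9.0 F [-0.3  0.5 -4.5] q [-0.82  0.54  1.14  0.    1.46 -0.78]
```

```bash
python3 -m inch '[0,20,2,0, 0,40,5,0, 0,40,5,0, 0,40,5,0, 0,40,5,0, 0,40,5,0, 0,40,5,0, 0,40,5,0, 0,40,5,0, 0,40,5,0, 0,30,2,0, 0,20,1,0, 0,0,0,0, 0,0,0,0,0,0,0,0]';python3 go.py 573.0 56.35 116 -2.2; python3 held.py
```

```text
time: 14.0
tool_pos: [572.7, 55.6, 239.2]
eef_rot: [[-0.001, 0.036, 0.999], [-0.0, 0.999, -0.036], [-1.0, -0.0, -0.001]]
wrist_force: [0.2, -0.7, -5.1]
gripper_width: 9.4
t=14.00 now [572.7  55.6 239.2] th -2.1 tilt [-0.001 -0.    -1.   ] | yaw total 0.002 then tx 123.2 ty 0.7 tz 0.3 | w 9.4 F [ 0.2 -0.7 -5.1] q [-0.11  0.42  1.33 -0.    1.4  -0.07]
side 749 [[3.6, -55.0, -33.5], [7.0, -22.2, -6.5], [13.5, 46.8, 31.3]] ((-2.642955780029297, -0.48154449462890625), (106.61767578125, 66.52360534667969), 0.19040228426456451)
 all [[3.6, -55.7, -33.8], [42.0, 47.7, 31.8]]
top 223 [[1.7, -42.4, -32.6], [8.7, 20.4, -22.3], [13.9, 50.1, 25.1]] ((3.8201675415039062, -0.867034912109375), (62.890289306640625, 93.2340087890625), 88.93081665039062)
 all [[2.4, -42.4, -33.0], [40.2, 50.2, 28.0]]
```

```bash
python3 -m inch '[10,2.2,0.3,0, 30,0,0,0, 35,0,0,0, 25,0,0,0, 12,0,0,0, 6,0,0,0, 3,0,0,0, 0,0,0,0, 0,0,0,0, 0,0,0,0]';python3 go.py 573.0 57.9 113.9 -2.2
```

```text
time: 14.93
tool_pos: [573.8, 58.2, 119.8]
eef_rot: [[0.002, 0.038, 0.999], [-0.0, 0.999, -0.038], [-1.0, -0.0, 0.002]]
wrist_force: [0.4, -0.2, -4.8]
gripper_width: 8.6
t=14.93 now [573.8  58.2 119.8] th -2.2 tilt [ 0.002 -0.    -1.   ] | yaw total 0.000 then tx 5.9 ty -0.3 tz -0.8 | w 8.6 F [ 0.4 -0.2 -4.8] q [-0.1   0.53  1.48 -0.    1.13 -0.06]
```

```bash
python3 -m inch '[2,0,-0.4,0, 1.2,0,0,0, 0.8,0,0,0, 0.4,0,0,0, 0,0,0,0, 0,0,0,0, 0,0,0,0]';python3 go.py 573.0 57.9 113.9 -2.2
```

```text
time: 15.52
tool_pos: [572.9, 58.3, 114.3]
eef_rot: [[0.0, 0.038, 0.999], [-0.0, 0.999, -0.038], [-1.0, -0.0, 0.0]]
wrist_force: [-0.3, -0.0, -4.9]
gripper_width: 8.9
t=15.52 now [572.9  58.3 114.3] th -2.2 tilt [ 0. -0. -1.] | yaw total 0.000 then tx 0.4 ty -0.4 tz 0.1 | w 8.9 F [-0.3 -0.  -4.9] q [-0.1   0.53  1.49 -0.    1.12 -0.06]
```

```bash
python3 -m inch '[0.4,-0.2,0,0, 0.4,0,0,0, 0.2,0,0,0, 0,0,0,0, 0,0,0,0]';python3 -m inch '[0,0,0,0, 0,0,0,0, 0,0,0,0, 0,0,0,0, -5,0,0,0, -25,0,0,0, -35,0,0,0, -35,0,0,0, -20,0,0,0]' -0.3 60;python3 go.py 522.4 249.9 190 32.8
```

```text
time: 15.93
tool_pos: [573.0, 58.1, 113.9]
eef_rot: [[0.0, 0.038, 0.999], [-0.0, 0.999, -0.038], [-1.0, -0.0, 0.001]]
wrist_force: [-3.5, 0.0, 4.9]
gripper_width: 8.7
time: 16.68
tool_pos: [573.6, 58.1, 237.7]
eef_rot: [[0.005, 0.038, 0.999], [-0.001, 0.999, -0.038], [-1.0, -0.0, 0.005]]
wrist_force: [0.2, -1.0, 0.5]
gripper_width: 29.7
t=16.68 now [573.6  58.1 237.7] th -2.2 tilt [ 0.005 -0.001 -1.   ] | yaw total -0.610 then tx 47.7 ty 189.0 tz 60.8 | w 29.7 F [ 0.2 -1.   0.5] q [-0.1   0.42  1.33  0.    1.39 -0.06]
```

```bash
python3 -m inch '[0,0,0,-0.122, 0,0,0,-0.122, 0,0,0,-0.122, 0,0,0,-0.122, 0,0,0,-0.122, 0,20,7,0, 0,37,12,0, 0,37,12,0, 0,37,12,0, 0,30,9,0, 0,18,6,0, 0,10,3,0, 0,0,0,0,20,0,0,0, 0,0,0,0, 0,0,0,0]' 0.4 60;python3 go.py 522.4 249.9 116 32.8; python3 blk.py
python3 - <<'E'
from h import *
im,d=viewer.capture("side");cv2.imwrite("pics/s3.png",cv2.resize(im[100:340,200:440],None,fx=2.4,fy=2.4,interpolation=cv2.INTER_CUBIC))
E
```

```text
time: 18.02
tool_pos: [522.0, 248.8, 212.9]
eef_rot: [[-0.002, -0.54, 0.842], [-0.001, 0.842, 0.54], [-1.0, 0.0, -0.002]]
wrist_force: [0.5, 0.2, -0.4]
gripper_width: 59.3
t=18.02 now [522.  248.8 212.9] th 32.7 tilt [-0.002 -0.001 -1.   ] | yaw total -0.002 then tx 96.9 ty 0.7 tz 0.9 | w 59.3 F [ 0.5  0.2 -0.4] q [ 0.24  0.45  1.36 -0.    1.34 -0.33]
body 863 105.2 [572.6  57.2] [573.1  57.2] [102.3  65.9] 89.0
body 873 105.4 [549.7 -32.9] [550.4 -33.1] [ 65.8 104.2] 86.6
body 882 105.2 [482.   79.5] [482.5  80.5] [ 66.5 101.6] 89.3
body 896 105.5 [459.4 -10.2] [459.8 -10.3] [104.   66.1] 86.9
fin 63 140.9 [572.7  57.4] [572.7  57.8] [39.5  9. ] 89.2
fin 61 139.9 [550.2 -33.5] [550.7 -33.6] [ 8.2 40.5] 89.1
fin 61 141.1 [482.4  79.3] [481.8  79.5] [ 8.3 38.7] 89.1
fin 60 140.5 [459.5  -9.9] [459.5  -9.9] [36.4  8.1] 89.3
```

View pics/s3.png

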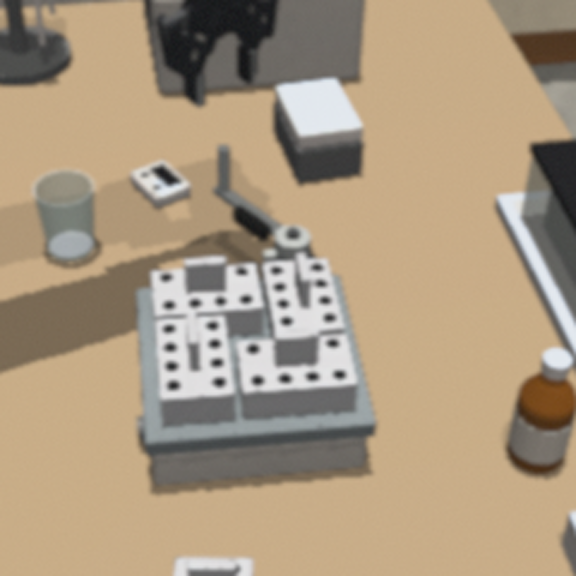

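View pics/blk.png

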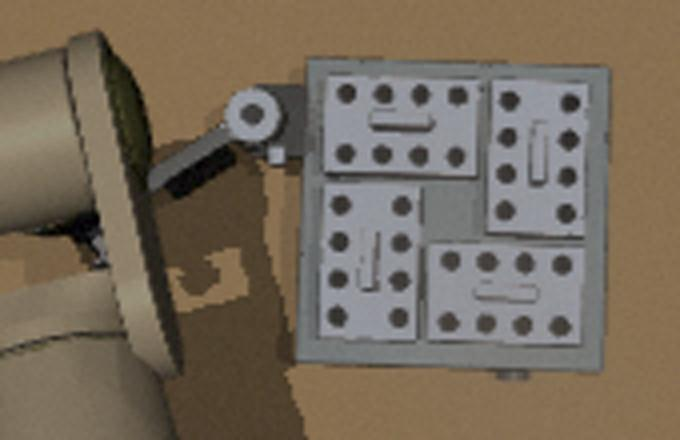

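The images show all four blocks in the pinwheel with clear gaps. In the side crop the post top is at about (223,148), under the open jaws. I'll cross-check the post and pivot.

```bash
python3 - <<'E'
from h import *
im=cv2.imread("pics/top0.png");d=np.load("top0.npy");P=cloud("top",d);z=P[...,2]
for zz in(95,100,105):print("pivot",zz,plane("top",[[263.1,238.7]],zz)[0,:2].round(1))
x=P[220:290,215:280].reshape(-1,3);x=x[x[:,2]>138]
print("post",len(x),x.mean(0).round(1),x.min(0).round(1),x.max(0).round(1))
print("post side view",plane("side",[[223/2.4+200-.3,147/2.4+100-.3]],150)[0].round(1))
y=P[225:255,250:278].reshape(-1,3);y=y[(y[:,2]>98)&(y[:,2]<130)];print("disc",np.median(y[:,2]),(y.min(0)+y.max(0))/2,len(y))
E
python3 go.py 522.4 249.9 116 32.8
```

```text
pivot 95 [581.5 156.6]
pivot 100 [580.9 156.2]
pivot 105 [580.3 155.8]
post 43 [464.9 147.4 827.7] [398.2  29.1 138.7] [ 528.7  256.6 1608.6]
post side view [523.9 251.9 150. ]
disc 100.44719560016495 [569.46455606 165.98279178 103.24970739] 66
t=18.12 now [522.5 249.2 214.1] th 32.7 tilt [ 0.001  0.    -1.   ] | yaw total -0.002 then tx 98.1 ty 0.6 tz 0.3 | w 59.6 F [-0.4 -0.2  0.2] q [ 0.24  0.44  1.36 -0.    1.34 -0.33]
```

```bash
python3 -m inch '[20,0.6,0.3,0, 30,0,0,0, 25,0,0,0, 15,0,0,0, 8,0,0,0, 0,0,0,0, 0,0,0,0, 0,0,0,0]' 0.4 60; python3 -m inch '[0,0,0,0, 0,0,0,0, 0,0,0,0, 0,0,0,0, 0,0,0,0, 0,0,0,0]' -1 60; python3 go.py 471.6 161.0 116 87.8
```

```text
time: 18.78
tool_pos: [522.6, 250.8, 116.9]
eef_rot: [[0.003, -0.541, 0.841], [0.001, 0.841, 0.541], [-1.0, -0.001, 0.002]]
wrist_force: [-0.1, -0.4, 1.1]
gripper_width: 59.6
time: 19.28
tool_pos: [522.3, 251.0, 115.8]
eef_rot: [[0.002, -0.541, 0.841], [0.001, 0.841, 0.541], [-1.0, -0.0, 0.002]]
wrist_force: [2.1, 2.5, 3.7]
gripper_width: 12.4
t=19.28 now [522.3 251.  115.8] th 32.8 tilt [ 0.002  0.001 -1.   ] | yaw total -0.960 then tx -0.2 ty 47.2 tz -91.9 | w 12.4 F [2.1 2.5 3.7] q [ 0.25  0.54  1.48  0.    1.12 -0.33]
```

```bash
python3 -m inch '[0,-0.1,-3.3,-0.03, 0,-0.2,-6.6,-0.06, 0,-0.2,-6.6,-0.06, 0,-0.2,-6.6,-0.06, 0,-0.2,-6.6,-0.06, 0,-0.2,-6.6,-0.06, 0,-0.2,-6.6,-0.06, 0,-0.1,-3.3,-0.03, 0,0,0,0, 0,0,0,0, 0,0,0,0]'; python3 go.py 471.7 161.4 116 87.8
python3 - <<'E'
from h import *
p=np.array(status.state()["tool_pos"])[:2]
for pv in((581.9,158.5),(581.3,156.7)):v=p-pv;print(np.linalg.norm(v),np.degrees(np.arctan2(v[1],v[0])))
E
```

```text
time: 20.2
tool_pos: [489.6, 218.8, 115.8]
eef_rot: [[0.001, -0.836, 0.548], [0.001, 0.548, 0.836], [-1.0, -0.0, 0.001]]
wrist_force: [0.2, 4.7, 6.0]
gripper_width: 12.8
t=20.20 now [489.6 218.8 115.8] th 56.8 tilt [ 0.001  0.001 -1.   ] | yaw total -0.542 then tx -0.2 ty 15.7 tz -58.1 | w 12.8 F [0.2 4.7 6. ] q [ 0.2   0.45  1.61  0.    1.07 -0.79]
110.25923020428729 146.81493538085633
110.75750641978466 145.86571412588916
```

```bash
python3 -m inch '[0,-0.1,-3.3,-0.03, 0,-0.2,-6.6,-0.06, 0,-0.2,-6.6,-0.06, 0,-0.2,-6.6,-0.06, 0,-0.2,-6.6,-0.06, 0,-0.2,-6.6,-0.06, 0,-0.2,-6.6,-0.06, 0,-0.2,-6.6,-0.06, 0,-0.1,-3.3,-0.03, 0,0,0,0, 0,0,0,0, 0,0,0,0]'; python3 go.py 471.7 161.4 116 87.8
python3 - <<'E'
from h import *
p=np.array(status.state()["tool_pos"])[:2]
for pv in((581.9,158.5),(581.3,156.7)):v=p-pv;print(np.linalg.norm(v),np.degrees(np.arctan2(v[1],v[0])))
E
```

```text
time: 21.2
tool_pos: [471.8, 169.5, 115.8]
eef_rot: [[-0.001, -0.995, 0.1], [0.001, 0.1, 0.995], [-1.0, 0.001, 0.001]]
wrist_force: [-3.8, 5.3, 9.1]
gripper_width: 12.8
t=21.20 now [471.8 169.5 115.8] th 84.3 tilt [-0.001  0.001 -1.   ] | yaw total -0.062 then tx -0.2 ty -0.2 tz -8.1 | w 12.8 F [-3.8  5.3  9.1] q [ 0.11  0.39  1.72  0.    1.04 -1.36]
110.68137232658326 174.279158201904
110.27932043493243 173.31750444365565
```

```bash
python3 -m inch '[0,0,-3,-0.027, 0,0,-2,-0.018, 0,0,0,0, 0,0,0,0, 0,0,0,0]'; python3 -m inch '[0,0,-1,-0.009, 0,0,0,0, 0,0,0,0]'|grep -E "pos|force"; python3 -m inch '[0,0,-1,-0.009, 0,0,0,0, 0,0,0,0]'|grep -E "pos|force";python3 -m inch '[0,0,-1,0, 0,0,0,0, 0,0,0,0]'|grep -E "pos|force"
```

```text
time: 21.62
tool_pos: [471.3, 164.6, 115.7]
eef_rot: [[-0.001, -0.998, 0.055], [0.001, 0.055, 0.998], [-1.0, 0.001, 0.001]]
wrist_force: [-2.4, 5.1, 8.4]
gripper_width: 12.2
tool_pos: [471.3, 163.6, 115.8]
wrist_force: [-3.6, 6.2, 8.7]
tool_pos: [471.3, 162.6, 115.7]
wrist_force: [-3.1, 5.4, 9.3]
tool_pos: [471.2, 162.3, 115.8]
wrist_force: [-3.2, 10.2, 8.7]
```

```bash
python3 -m inch '[0,0,-1,0, 0,0,0,0, 0,0,0,0]' -1 80|grep -E "pos|force";python3 -m inch '[0,0,-0.7,0, 0,0,0,0, 0,0,0,0, 0,0,0,0]'; python3 blk.py;python3 - <<'E'
from h import *
im,d=viewer.capture("side");cv2.imwrite("pics/s4.png",cv2.resize(im[100:460,180:470],None,fx=1.65,fy=1.65,interpolation=cv2.INTER_CUBIC))
P=cloud("side",d);z=P[...,2]
m=(z>85)&(z<104)&(P[...,0]>440)&(P[...,0]<610)&(P[...,1]>135)&(P[...,1]<200)
x=P[m];print(len(x))
for a in range(450,600,15):
    q=x[(x[:,0]>a)&(x[:,0]<a+15)]
    if len(q):print(a,len(q),q.mean(0).round(1),np.ptp(q[:,1]).round(1))
E
```

```text
tool_pos: [471.2, 162.1, 115.8]
wrist_force: [-2.1, 15.1, 7.4]
time: 22.95
tool_pos: [471.2, 161.9, 115.9]
eef_rot: [[0.0, -0.999, 0.037], [0.005, 0.037, 0.999], [-1.0, -0.0, 0.005]]
wrist_force: [-1.7, 19.1, 8.2]
gripper_width: 12.4
body 860 105.2 [572.7  57.2] [573.3  57.4] [102.6  65.8] 89.1
body 867 105.1 [550. -33.] [550.5 -33.3] [ 66.2 104.4] 86.9
body 809 105.4 [482.3  76.5] [482.4  79.6] [ 64.5 101.4] 89.3
body 901 105.3 [459.3 -10.3] [459.8 -10.3] [104.   66.3] 87.1
fin 62 140.9 [572.7  57.3] [572.8  57.7] [39.3  8.9] 89.4
fin 61 140.1 [550.2 -33.5] [550.6 -33.5] [ 8.2 39.7] 89.4
fin 60 140.5 [482.1  79.3] [481.7  79.4] [ 8. 39.] 89.3
fin 60 140.9 [459.5  -9.9] [459.5  -9.9] [36.5  8.2] 89.2
477
450 8 [463.5 160.6  93. ] 13.2
465 35 [472.2 157.   94.7] 13.7
480 36 [487.3 158.6  94. ] 15.5
495 42 [503.1 155.   94.6] 30.2
510 61 [517.6 148.1  95.6] 32.7
525 60 [532.6 146.5  95.5] 30.1
540 60 [547.6 146.7  95.4] 29.7
555 55 [563.  151.8  94. ] 29.8
570 68 [577.2 150.1  96.3] 39.7
585 52 [592.  152.3  96.2] 36.3
```

View pics/s4.png

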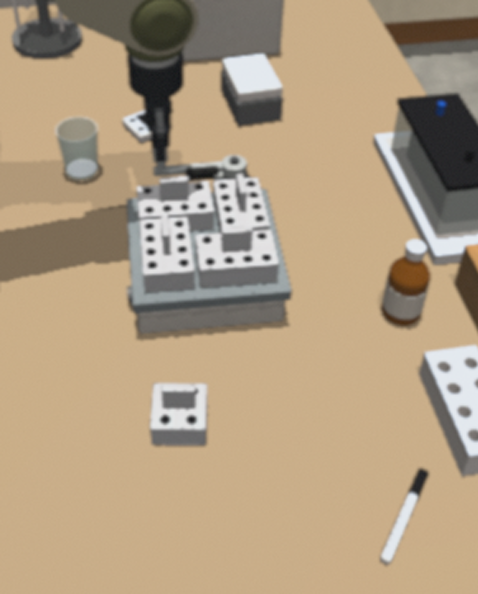

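View pics/blk.png

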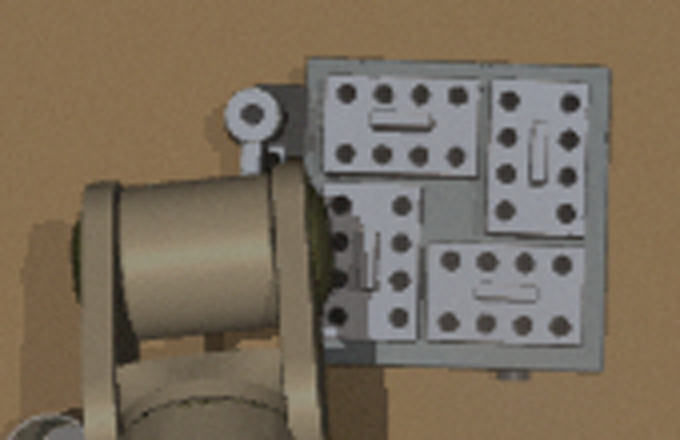

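Two signs say the arm is at its stop: the bar lies parallel to the deck's side, and pushing on raised the force from about 5 to 19 N with almost no movement. All four blocks are undisturbed, so I'm handing in.

```bash
python3 -c "
from station import status,ctrl
s=status.state();print(s['time'],s['tool_pos'],s['wrist_force'],s['gripper_width']);print(ctrl.job_done())"
```

```text
23.05 [471.22928869 161.89579909 115.8314381 ] [-1.41121503 20.28554766  7.51332402] 12.177897616273679
the job is handed in; nothing more can be done
None
```

I set both long blocks on the empty pads to complete the pinwheel, then swung the keeper arm to its stop. I handed the job in at 23 s with the post still gripped there.

- **Blocks:** the last top-camera measurement puts each new block about 1 mm from its pad centre and lying the way its pad lies. The gaps between blocks are clear, and the two blocks already on the deck have not moved measurably.
- **Keeper arm:** the bar points about 177.7°, parallel to the deck's side as expected. Over the last few millimetres of push the force rose from about 5 to 20 N with almost no movement, so it is on its stop.
- **Disagreements:** the side camera read about 2 mm off in y from the top camera, so I relied on the top camera and the robot's own pose. I also dragged block 2 about 3 mm on the bench while gripping it, and measured how it sat in the grip before placing it. The grip widths read 1–2 mm under the true thicknesses throughout.
- **Bystanders:** I saw nothing disturbed in the last images, but I did not measure the bystanders again.

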